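# Swing the desk lamp over the sketchbook and switch it on at its touchless eye

### The arm

A 6-joint arm with a two-finger parallel gripper is mounted at the origin on the work surface. World frame = base frame: x ahead of the robot, y to its left, z up, the work surface at z = 0. Lengths are in m, angles in rad, forces in N, time in s.
With the tool pointing down it reaches from about 0.35 to 1 m from the base axis. Payload 7.1 kg.
Tool frame: the origin (TCP) lies between the finger pads, 19 mm behind the fingertips; this is the grasp point; z points along the fingers, y is the line along which they close (so a half turn about z gives the same grasp; the last joint's range is limited). The gripper opens to 85 mm and grips with 20 to 120 N. Pads are 22 mm wide; open, the fingers measure 114 mm over their backs; the gripper's body (76 mm by 85 mm) begins 54 mm behind the grasp point. The pads swing forward as they close: fully open they stand 13 mm farther back than shut.
Start: joints at [-1.333, 0.423, 1.63, -0, 1.089, -0.019], TCP at [0.159, -0.604, 0.25] pointing down, gripper open.
Joint ranges: [-3, 3], [-0.9, 2.11], [0.09, 2.58], [-1.31, 4.45], [0.11, 2.69], [-2.54, 2.54]. Speed limits (rad/s): [2.39, 2.39, 3.01, 3.14, 3.14, 3.14].

### API

Orientations are given as a rotation vector (axis times angle).
In Python, from rig import manip gives the robot as it stands. The module is installed in compiled form; this text tells all that it offers. Calls block until the motion is done:
- manip.move_to(position, orientation): joint-space move of the TCP to a pose.
- manip.servo_line(position, orientation=None, rate=0.15): straight line of the TCP; orientation=None keeps the orientation; rate is the mean speed in m/s.
- manip.set_joints(angles): joint-space move.
- manip.command_gripper(opening, f_grip=None): finger opening in m; f_grip is the grip in N (None keeps the last); returns when the fingers have stopped.
- manip.hold(seconds).
- manip.solve_ik(position, orientation): joint angles nearest the present ones, or None.
- manip.camera(name): name is "scene" or "top"; returns a dict with "image" (400x640x3 uint8, red, green, blue), "fx", "fy", "cx", "cy" (pixels), "k1" (the pictures are not rectified: a ray, as slopes to the right and down, at radius r is drawn at 1 + k1 r^2 times it, then the intrinsics apply), "cam_to_world" (4x4, takes a point from camera to world coordinates). Camera axes: x right, y down, z forward; pixel columns grow to the right and rows downward; lengths in m; the calibration is good to about 2 mm. A picture is of the moment at which its call begins. There is no depth.
A pose or a line that the arm cannot do raises manip.IKError and nothing moves.
- manip.sign_off(): hands the job in; it is judged then, once.
Readings, each from a call of its own:
- manip.get_time(): time.
- manip.get_joint_positions(): joint angles.
- manip.get_joint_vel(): joint speeds.
- manip.get_tau(): joint torques, N m.
- manip.get_position(): TCP position.
- manip.get_ee_rot(): TCP orientation.
- manip.get_contact_force(): force on the tool from outside, world axes, zero at the start.
- manip.get_torque(): the same for the moment, N m.
- manip.get_width(): finger opening in m.
- manip.get_grip_force(): force on a finger pad.
Only numpy, scipy, OpenCV 4.12 (cv2) and the standard library are available. Lean on these libraries where they do the work, as an engineer would, in place of code of your own. Each camera call takes 0.05 s, during which the arm holds its last target. There are 200 camera calls.

### The job

Get the desk lit for drawing, gripping nothing: push the lamp's arm gently round with the outside of the fingers until its light panel is centred over the open sketchbook. Then switch the lamp on by pointing at the touchless eye with the green ring on its foot: keep the fingertips a few centimetres above that eye for about two seconds, touching no part of the foot and never pointing at the amber-ringed dimmer eye beside it. Finish with the hand drawn well away and the book and everything else on the desk left where it was.

Things in the scene. Friction and masses are not known exactly. Their poses are not given: they have to be found in the camera images.
- lamp: charcoal desk lamp that cannot be shifted on the desk (position and yaw vary): a post 16 mm thick standing on a flat foot and carrying a swivelling straight LED arm. Origin on the desk top under the post's axis; z up; the foot reaches from 45 mm behind the post (+x) to 135 mm in front of it (-x, towards the robot), the arm lies on the -y side
- lamp_foot: the lamp's charcoal foot, a slab 180 mm (x) by 100 mm (y) by 18 mm high, with the two round touchless eyes side by side on its front part, 60 mm apart; same origin and axes as the lamp
- power_eye (a point): top centre of the on/off eye: black disc 19 mm across in a GREEN ring 28 mm across, 22 mm above the desk top, 95 mm in front of the post and 30 mm to its +y side (left, seen from the robot). It senses fingertips held above it; it is not a button
- dimmer_eye (a point): top centre of the dimmer eye, the same but in an AMBER/orange ring, on the -y side (right, seen from the robot); leave alone
- lamp_arm (a joint): swivel of the lamp's arm about the post's vertical axis, rad: 0 when the arm points along the lamp's -y axis, growing clockwise seen from above, which brings the arm's tip towards the robot; range -0.9 to 0.9. It starts negative (swung to the back) and must be pushed towards the robot. Stiff swivel: needs 0.22 N m (about 1.3 N at 170 mm from the post) and stays where it is left
- pivot (a point): centre of the swivel hub (32 mm across, 26 mm high), on the post's axis, 260 mm above the desk top
- light_mid (a point): middle of the light panel, on the arm's centre line 190 mm from the pivot, 260 mm above the desk top. The arm is a charcoal bar 26 mm wide, 18 mm thick (251 to 269 mm above the desk) with nothing above it; the warm-white panel, 200 mm long, is on its underside
- bar_tip (a point): centre of the arm's free end, 300 mm from the pivot, 260 mm above the desk
- sketchbook: open sketchbook, white pages with pencil lines, dark cover, 214 mm (y) by 152 mm (x) and 12 mm thick, lying loose right of the lamp's foot under the swing of the arm; origin at its centre, on the desk top. Its centre lies 175 to 220 mm from the post, so the light panel's middle can be brought within 30 mm of it (seen from above) by swivelling the arm alone
- mug: white mug, 80 mm across, 92 mm high, handle at its +y; origin at the centre of its underside
- pen_cup: blush-coloured round pen cup, 72 mm across, with pencils up to 172 mm high; origin at the centre of its underside
- succulent: green succulent in a woven pot 84 mm across, 140 mm high and 130 mm wide with its leaves; origin at the centre of its underside
- eraser: white eraser in a blue sleeve, 57 by 24 by 14 mm; origin at its underside
- highlighter: flat yellow highlighter with a black cap, 117 by 23 by 16 mm, lying; origin at its underside
- charger: grey round wireless charging pad, 96 mm across, 11 mm high; origin at the centre of its underside

How it is judged:
On the way, in this order (a step that is already met when the one before it is completed fails the run):
1. the light panel is brought over the middle of the sketchbook and rests there (horizontal distance between light_mid and sketchbook below 0.04 m and velocity of joint lamp_arm between -0.1 and 0.1 rad/s), for 0.3 s.
2. the tool point dwells just above the green-ringed eye (all of step 1 and horizontal distance between the grasp point and power_eye below 0.02 m and z of the grasp point in the frame of power_eye between 0.02 and 0.085 m), for 1.5 s.
At the end, for the whole second after the job is handed in: From above, the light panel's middle is within 40 mm of the sketchbook's centre, the arm at rest; the tool point, after 1.5 s within 20 mm of the green eye's axis and 20 to 85 mm above it, is over 120 mm from it; book and bystanders are within 20 mm of their starts (all of step 1 and distance between the grasp point and power_eye above 0.12 m and linear speed of sketchbook below 0.02 m/s and distance of each of mug, pen_cup, succulent, eraser, highlighter, charger, sketchbook from where it was at the start of the episode below 0.02 m); the robot touches nothing.
It fails at once if the lamp's foot or an eye on it is touched (contact force between any of the fingers, the arm and lamp_foot above 0.3 N).
It fails at once if the lamp is gripped or pushed roughly (more than 15 N) (contact force between any of the fingers, the arm and lamp above 15 N).
It fails at once if the tool points at the dimmer eye (within 20 mm of its axis, less than 85 mm above it) (horizontal distance between the grasp point and dimmer_eye below 0.02 m and z of the grasp point in the frame of dimmer_eye below 0.085 m).
It fails at once if the sketchbook or a bystander is moved or lifted by more than 20 mm (distance of any of mug, pen_cup, succulent, eraser, highlighter, charger, sketchbook from where it was at the start of the episode above 0.02 m).
It also fails if it takes over 58 s, if anything falls off the work surface, if the arm or the gripper's body presses on something with over 40 N, if the wrist force passes 120 N, or if a joint passes its speed limit or range.

## Working session

There is one attempt and no reset: what is moved stays moved. The work goes in short steps, each a Python script; the robot and the scene stay as the last script left them, time stands still between calls to the robot, and variables do not carry over. Pictures are saved under pics/ and viewed, at most 10 in all, crops included, and the job is handed in when it is done.

```bash
mkdir -p pics; python3 - <<'E'
from rig import manip
import cv2,numpy as np
for n in("scene","top"):
    c=manip.camera(n); cv2.imwrite(f"pics/{n}0.png",c["image"][...,::-1]); print(n,c["fx"],c["fy"],c["cx"],c["cy"],c["k1"]);print(np.round(c["cam_to_world"],4))
print(manip.get_ee_rot(),manip.get_time())
E
```

```text
scene 434.67799831702973 434.67799831702973 316.6986608544847 204.5512590318828 -0.04971170108757131
[[ 0.8898  0.3166 -0.3286  0.8948]
 [ 0.4559 -0.5868  0.6692 -0.6851]
 [ 0.019  -0.7453 -0.6665  0.8993]
 [ 0.      0.      0.      1.    ]]
top 388.4889038048652 388.4889038048652 329.92898524268753 204.07367909832735 0.021725228318583815
[[-8.7000e-03 -9.8920e-01  1.4620e-01  3.5330e-01]
 [-1.0000e+00  8.5000e-03 -1.7000e-03  7.5800e-02]
 [ 4.0000e-04 -1.4620e-01 -9.8930e-01  1.2364e+00]
 [ 0.0000e+00  0.0000e+00  0.0000e+00  1.0000e+00]]
[-3.11431933e+00 -4.02100260e-01  2.01437225e-04] 0.1
```

View pics/scene0.png

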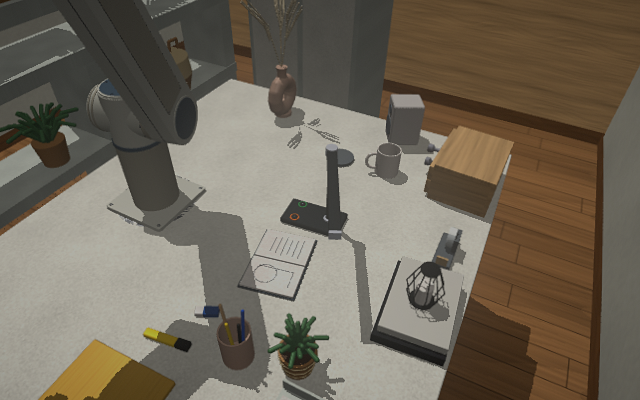

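View pics/top0.png

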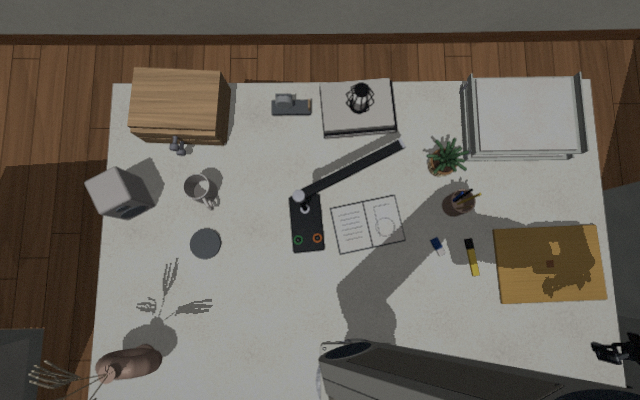

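The top view shows the hub at about (299,196), the arm's tip at (403,145), the green eye at (298,240), the amber eye at (318,238), and the book's corners at about (331,209), (396,196), (405,240) and (340,253). I'll measure these next.

```bash
cat > h.py <<'E'
from rig import manip
import cv2,numpy as np
def ray(c,uv):
    p=(np.array(uv,float)-[c["cx"],c["cy"]])/[c["fx"],c["fy"]]; s=p.copy()
    for _ in range(10): s=p/(1+c["k1"]*(s@s))
    T=c["cam_to_world"]; return T[:3,3],T[:3,:3]@np.r_[s,1]
def onz(c,uv,z):
    o,d=ray(c,uv); return (o+d*(z-o[2])/d[2])[:2]
def cent(m): return np.argwhere(m)[:,::-1].mean(0)
def roi(m,x0,y0,x1,y1):
    o=np.zeros_like(m); o[y0:y1,x0:x1]=m[y0:y1,x0:x1]; return o
def eyes(c,box):
    H=cv2.cvtColor(c["image"],cv2.COLOR_RGB2HSV); h,s,v=[H[...,i] for i in range(3)]
    k=(s>110)&(v>60)
    return [cent(roi(k&(h>a)&(h<b),*box)) for a,b in((45,90),(5,20))]
E
python3 - <<'E'
from h import *
c=manip.camera("top"); s=manip.camera("scene")
e=eyes(c,(280,225,330,250)); g,a=[onz(c,q,.022) for q in e]
e2=eyes(s,(280,195,350,235)); g2,a2=[onz(s,q,.022) for q in e2]
print("eyes",g,a,g2,a2,np.linalg.norm(g-a))
G,A=(g+g2)/2,(a+a2)/2
uy=(G-A)/np.linalg.norm(G-A); ux=np.array([uy[1],-uy[0]]); post=(G+A)/2+.095*ux
print("post",post,"yaw",np.arctan2(ux[1],ux[0]))
# dark arm in top view
gr=cv2.cvtColor(c["image"],cv2.COLOR_RGB2GRAY)
m=roi(gr<62,300,135,415,200)
n,l,st,_=cv2.connectedComponentsWithStats(m.astype(np.uint8)); k=1+np.argmax(st[1:,4]); print(st[k])
P=np.argwhere(l==k)[:,::-1].astype(np.float32); print(cv2.boxPoints(cv2.minAreaRect(P)))
im=c["image"][130:260,280:420]; cv2.imwrite("pics/crop.png",cv2.resize(im[...,::-1],None,fx=5,fy=4.6*5/4.6/1.1,interpolation=cv2.INTER_CUBIC)[:600])
for n_,q in dict(c1=(331,209),c2=(396,196),c3=(405,240),c4=(340,253)).items(): print(n_,onz(c,q,.010))
for n_,q in dict(hub=(299,196)).items(): print(n_,onz(c,q,.273))
print("tip",onz(c,(403,145),.269))
E
```

```text
eyes [0.42263168 0.17475212] [0.42748417 0.11488575] [0.42256956 0.17625788] [0.42660862 0.11702114] 0.060062710544928545
post [0.51955988 0.1528017 ] yaw 0.07451601967872537
[ 302  140  101   60 1139]
[[299.14648 190.10188]
 [396.1847  137.17195]
 [404.47766 152.37578]
 [307.43945 205.30571]]
c1 [0.51856059 0.07050838]
c2 [ 0.55873329 -0.13780326]
c3 [ 0.41819381 -0.16133021]
c4 [0.37929809 0.04358987]
hub [0.51678053 0.15179819]
tip [ 0.6481337  -0.11503939]
```

View pics/crop.png

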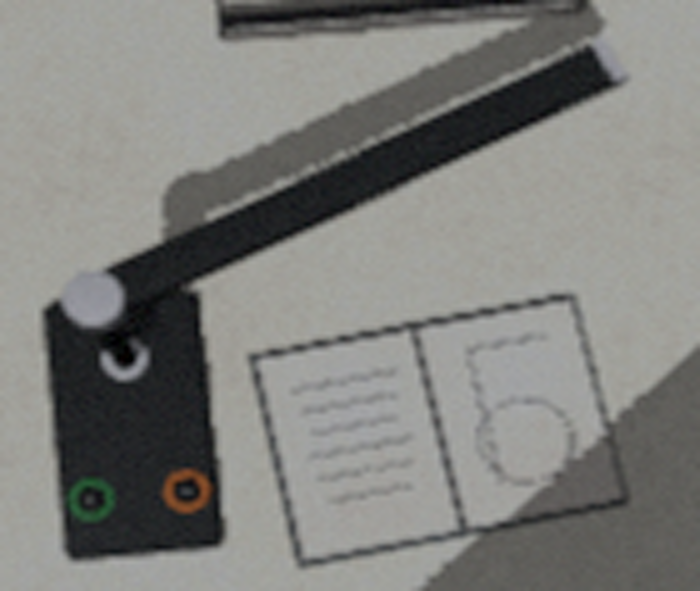

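The book's centre is about (0.469,-0.046) and the post about (0.519,0.1525). The bar has to turn about 0.7 rad. I'll go in behind the bar with the fingers closed.

```bash
cat >> h.py <<'E'
post=np.array([.519,.1525]); book=np.array([.4687,-.0463]); green=np.array([.4226,.1755])
def rv(psi): return np.pi*np.array([np.cos(psi/2),np.sin(psi/2),0])
def pose(th,off,r,z):
    d=np.array([-np.sin(th),-np.cos(th)]); n=np.array([-np.cos(th),np.sin(th)])
    return np.r_[post+r*d-off*n,z],rv(np.pi/2-th)
E
python3 - <<'E'
from h import *
manip.command_gripper(0.0,20)
p=manip.get_position(); manip.servo_line([p[0],p[1],.42],rate=.25)
manip.move_to(*pose(-.454,.065,.2,.42))
manip.servo_line(pose(-.454,.065,.2,.258)[0],rate=.15)
f0=manip.get_contact_force(); print(f0)
for off in np.arange(.060,.018,-.003):
    manip.servo_line(pose(-.454,off,.2,.258)[0],rate=.03)
    f=manip.get_contact_force()-f0; print(round(off,3),np.round(f,2))
    if np.hypot(*f[:2])>.7: break
print(manip.get_position(),manip.get_time())
c=manip.camera("top"); cv2.imwrite("pics/t1.png",c["image"][90:290,220:480,::-1].repeat(2,0).repeat(2,1))
E
```

```text
[-0.25742977  0.04518084 -0.53580092]
0.06 [ 0.72 -1.16  0.27]
[ 0.66059115 -0.00104811  0.25855781] 6.1333
```

View pics/t1.png

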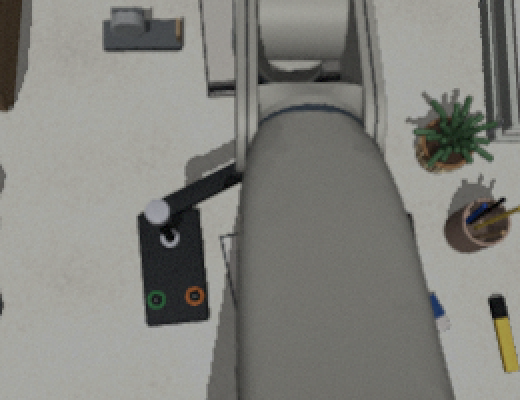

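The robot hides the bar's tip from above, but the bar's inner part is unchanged. That force reading was probably motion noise, so I'll continue and let it settle before each reading.

```bash
python3 - <<'E'
from h import *
manip.hold(.3); f0=manip.get_contact_force(); print(f0)
for off in np.arange(.054,.020,-.004):
    manip.servo_line(pose(-.454,off,.2,.258)[0],rate=.03); manip.hold(.15)
    f=manip.get_contact_force()-f0; print(round(off,3),np.round(f,2))
    if f@np.r_[np.cos(.454),np.sin(.454),0]>.8: break
print(manip.get_position(),manip.get_time())
c=manip.camera("scene"); cv2.imwrite("pics/s1.png",c["image"][110:310,220:480,::-1].repeat(2,0).repeat(2,1))
E
```

```text
[-0.78098519 -0.71327904  0.82856081]
0.054 [ 0.93  0.98 -0.83]
[ 0.65529798 -0.00358588  0.25804749] 6.9833
```

View pics/s1.png

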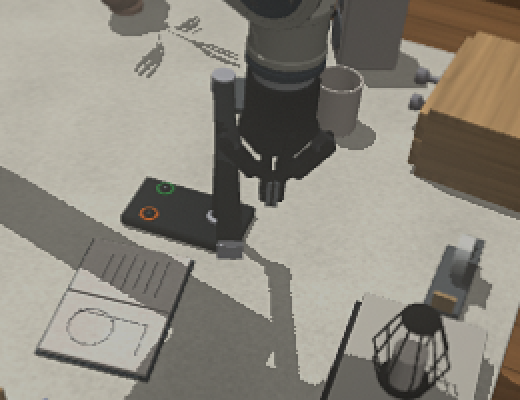

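The fingers are still clear of the bar. Only the wide finger linkage (about (240,160) in the crop) is close above it, so I'll turn the hand 90° so that its narrow side faces the bar.

```bash
cat >> h.py <<'E'
def pose(th,off,r,z):
    d=np.array([-np.sin(th),-np.cos(th)]); n=np.array([-np.cos(th),np.sin(th)])
    return np.r_[post+r*d-off*n,z],rv(-th)
def force(k=8):
    F=[]
    for _ in range(k): manip.hold(.02); F.append(manip.get_contact_force())
    return np.mean(F,0)
E
python3 - <<'E'
from h import *
manip.servo_line(pose(-.454,.08,.2,.30)[0],rate=.12)
manip.move_to(*pose(-.454,.08,.2,.30))
manip.servo_line(pose(-.454,.06,.2,.255)[0],rate=.1)
f0=force(15); print(f0)
for off in (.048,.04,.036,.032,.028,.024,.02,.016):
    manip.servo_line(pose(-.454,off,.2,.255)[0],rate=.04)
    f=force()-f0; print(off,np.round(f,2))
    if f@np.r_[np.cos(.454),np.sin(.454),0]>.9: break
print(manip.get_position(),manip.get_joint_positions(),manip.get_time())
c=manip.camera("scene"); cv2.imwrite("pics/s2.png",c["image"][110:310,220:480,::-1].repeat(2,0).repeat(2,1))
E
```

```text
[ 0.08368926 -0.03596664  0.04009646]
0.048 [-0.12 -0.13  0.01]
0.04 [-0.02  0.24 -0.23]
0.036 [ 0.07  0.06 -0.19]
0.032 [-0.38  0.16  0.01]
0.028 [-0.19  0.26 -0.21]
0.024 [-0.25  0.19 -0.1 ]
0.02 [ 0.31 -0.26 -0.09]
0.016 [-0.34  0.13 -0.17]
[ 0.62098743 -0.02024529  0.25498824] [-5.17490856e-02  4.12435420e-01  1.63414623e+00  1.19486802e-05
  1.09521133e+00  1.06512886e+00] 13.25
```

View pics/s2.png

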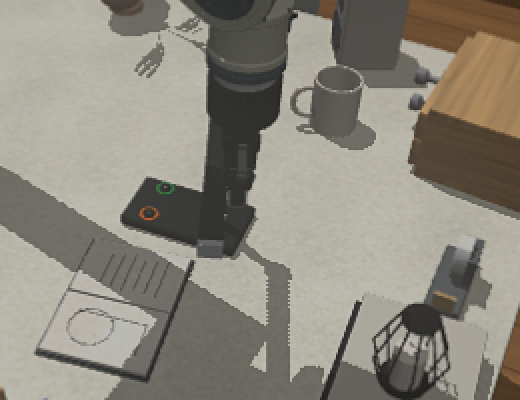

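The bar is already moving: its end cap went from (230,250) to (210,248) in the crop. Next I'll push it along the arc and measure the tip.

```bash
python3 - <<'E'
from h import *
for th in np.linspace(-.41,.20,11)[1:]:
    p,o=pose(th,.024,.2,.255); manip.servo_line(p,o,rate=.07)
    f=manip.get_contact_force(); 
    if np.linalg.norm(f)>8: print("stop",f);break
manip.hold(.2); print(manip.get_position(),manip.get_time())
c=manip.camera("scene"); t=manip.camera("top")
cv2.imwrite("pics/s3.png",np.vstack([c["image"][130:290,200:440,::-1],t["image"][130:290,260:500,::-1]]).repeat(2,0).repeat(2,1)[:600])
E
```

```text
[ 0.50315744 -0.04832516  0.2549912 ] 16.7667
```

View pics/s3.png

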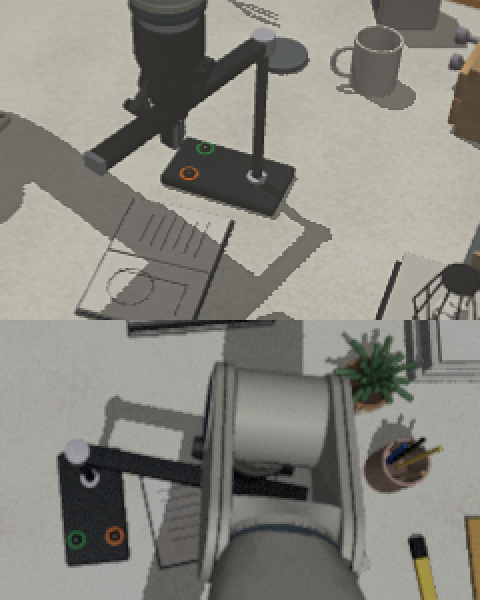

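The arm follows. In the scene view the end cap is at px (248,210) and the hub's top at (331.5,148). I'll compute the angle, retreat if it fits, and check it from above.

```bash
cat >> h.py <<'E'
def ang(c,tip,hub,zt=.265):
    T=onz(c,tip,zt);H=onz(c,hub,.273);v=T-post; th=np.arctan2(-v[0],-v[1])
    L=post+.19*np.array([-np.sin(th),-np.cos(th)]); print("tip",T,"hub",H,"th",th,"light err",np.linalg.norm(L-book)); return th
E
python3 - <<'E'
from h import *
c=manip.camera("scene"); th=ang(c,(248,209.5),(331.5,147.5))
if abs(th-.20)<.06:
    for a in (.22,.24,.25): manip.servo_line(*pose(a,.024,.2,.255),rate=.05)
    manip.hold(.3)
    manip.servo_line(pose(.25,.06,.2,.255)[0],rate=.1)
    p=pose(.25,.06,.2,.42)[0]; manip.servo_line(p,rate=.2)
    manip.move_to(np.r_[green+[-.03,.12],.42],rv(0))
    print(manip.get_time())
    t=manip.camera("top"); c=manip.camera("scene")
    cv2.imwrite("pics/s4.png",np.vstack([c["image"][130:290,200:440,::-1],t["image"][130:270,260:500,::-1]]).repeat(2,0).repeat(2,1))
E
```

```text
tip [ 0.4590367  -0.13276634] hub [0.52002565 0.15502556] th 0.20718478535468418 light err 0.01706642217306718
20.8583
```

View pics/s4.png

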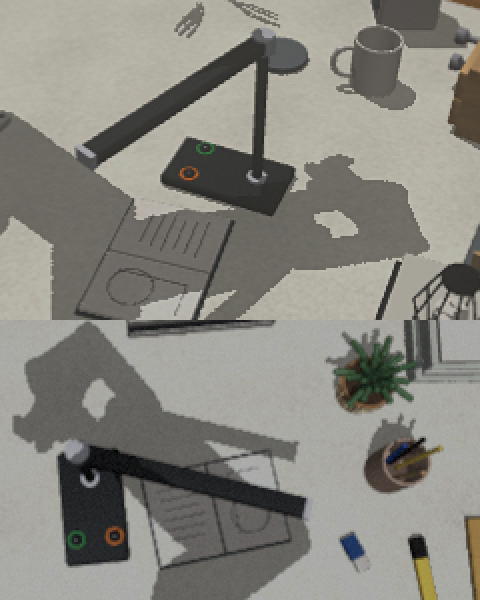

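The panel is now over the book: the tip in the top view is at px (413.5,224.5), and the book and bystanders haven't moved. I'll check the angle, then point at the green eye.

```bash
python3 - <<'E'
from h import *
t=manip.camera("top"); th=ang(t,(413,224.3),(298,195.5))
assert abs(th-.246)<.08
e=[onz(t,q,.022) for q in eyes(t,(280,225,330,250))]; print(e)
p=green+[-.003,.001]
manip.move_to(np.r_[p,.24],rv(0)); 
manip.servo_line(np.r_[p,.13],rate=.12); manip.servo_line(np.r_[p,.080],rate=.05)
manip.hold(2.2); print(manip.get_position(),manip.get_contact_force(),manip.get_time())
manip.servo_line(np.r_[p,.24],rate=.12)
manip.move_to(np.r_[green+[-.03,.12],.42],rv(0)); manip.hold(.5)
t=manip.camera("top"); c=manip.camera("scene"); print(manip.get_time(),manip.get_position())
cv2.imwrite("pics/s5.png",np.vstack([c["image"][130:290,200:440,::-1],t["image"][130:270,260:500,::-1]]).repeat(2,0).repeat(2,1))
E
```

```text
tip [ 0.44374434 -0.13350046] hub [0.51807687 0.15431543] th 0.25729878762479796 light err 0.015180507012333224
[array([0.42247907, 0.17506313]), array([0.42731086, 0.11505057])]
[0.41962479 0.17650802 0.08000913] [ 0.65579817  0.60474004 -0.03632979] 26.3
29.2583 [0.39264329 0.29542478 0.41993816]
```

View pics/s5.png

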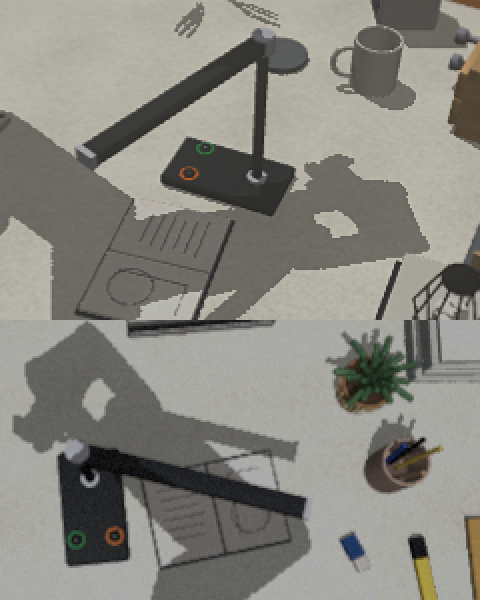

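Nothing has changed in the picture: the panel is still over the book, with the tip at (305,508) in the crop. The hand is well clear, so I'm handing the job in.

```bash
python3 -c "
from rig import manip
print(manip.sign_off())"
```

```text
the job is handed in; nothing more can be done
None
```

I handed the job in at about 29 s: the light panel is about 15 mm from the sketchbook's centre, the fingertips held over the green eye for 2.2 s, the hand is drawn well clear, and the last pictures show nothing else moved; the judge returned no result.

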